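Set up the mould pouring stand

ROBOT

A 7-joint arm with a two-finger parallel gripper is mounted at the origin on the work surface. World frame = base frame: x ahead of the robot, y to its left, z up, the work surface at z = 0. Lengths are in m, angles in rad, forces in N, time in s.
With the tool pointing down it reaches from about 0.35 to 0.9 m from the base axis. Payload 19.9 kg.
Tool frame: the origin (TCP) lies midway between the tips of the shut fingers; the grasp point (between the pads) lies 19 mm behind it (arm.hold_point_z is the distance from the TCP to the grasp point, in m); z points along the fingers, y is the direction in which the jaws open and shut (so a half turn about z gives the same grasp; the last joint's range is limited). The gripper opens to 85 mm and grips with 20 to 120 N. Pads are 22 mm wide; open, the fingers measure 114 mm over their backs; the gripper's body (76 mm by 85 mm) begins 54 mm behind the grasp point. The pads swing forward as they close: fully open they stand 13 mm farther back than shut.
Start: joints at [-1.327, 0.417, -0.01, 1.614, 0.005, 1.111, -0.053], TCP at [0.176, 0.6, 0.201] pointing down, gripper open.
Joint ranges: [-2.81, 2.81], [-0.39, 2.02], [-1.27, 1.25], [0.06, 2.57], [-1.19, 4.33], [0.19, 2], [-2.82, 2.82]. Speed limits (rad/s): [1.89, 1.89, 2.39, 2.39, 3.01, 3.01, 3.01].

INTERFACE

Orientations are given as a 3x3 rotation matrix whose columns are the frame's x, y, z axes.
In Python, from plant import arm gives the robot as it stands.
- The arm moves only by the tool arm_command, never from a script. Its argument "moves" is text: rows parted by semicolons, each of 7 numbers parted by spaces: the turn, a rotation vector about the tool's x, y, z in degrees, then the shift along the tool's x, y, z in mm, then the finger opening in mm, from 0 to 85.4. In form: ax ay az dx dy dz gripper; .... A call has 1 to 20 rows; each row is the pose to reach, as a shift and turn from the pose measured when the call began, along the tool's axes at that moment; what a row does not reach only later rows make up. A row lasts 1/10 s, in which the tool goes at most 50 mm and 8.59 degrees, less where a joint would pass 70% of its speed; a pose out of reach is approached as far as the arm can. A call with a gripper value outside its range is refused whole. The fingers move at their own pace and stop on an object; the grip force is fixed at half the most. Time passes only in rows, so rows that repeat a pose let the fingers close. It gives the time, the measured TCP pose, the force and the opening at its end, in the units of the state.
- arm.get_obs(): the state, without advancing time (a new reading comes with each control period).
- arm.camera(name): name is "scene" or "top" or "wrist"; returns a dict with "color" (420x560x3 uint8, blue, green, red), "vertical_fov" (degrees; the focal length in pixels is half the picture's height over the tangent of half this angle, whatever the lens; pixels are square), "cx", "cy" (the principal point, pixels), "dist_coeffs" ([k1, k2, p1, p2, k3] as OpenCV has them; the pictures are not rectified), "R" (3x3) and "t" (3): a world point X has camera coordinates R X + t; the wrist camera has in their place "tool_from_camera" (4x4, takes a point from camera to tool coordinates, whose origin is the TCP and whose axes are the flange's). Camera axes: x right, y down, z forward; pixel columns grow to the right and rows downward; lengths in m; the calibration is good to about 2 mm. A picture is of the moment at which its call begins: read the wrist's pose just before it. There is no depth.
- arm.close_job(): hands the job in, once; it reports no verdict.
Trained networks look in a picture, given as the dict that the camera call returned (one of the last four; its "shot" number tells which), for a name from the list of things; names that differ only in an ending like _2 or _b are one class to them, and where a whole thing is asked for, a point or a joint stands for the part that bears it (a point fixed in the world has none). Each returns a list of dicts, best first, with "conf" (0 to 1); they miss things now and then, are a little off and sometimes report something else, mostly with a low value. They report only what shows in the picture. A call takes as long as a camera call.
- arm.trace(picture, target): "pixels" (420x560 bool, what is visible of it).
- arm.tip_of(picture, target): "at" ([x, y, z] in m, in world coordinates, good to about 4 mm: a listed point, or the origin of a listed thing).
The state is a dict: "clock": time; "joint_pos": joint angles; "qd": joint speeds; "tau": joint torques, N m; "position": TCP position; "eef_rot": TCP orientation; "force": force on the tool from outside, world axes, zero at the start; "wrist_torque": the same for the moment, N m; "width": opening from 0.0 (shut) to 1.0 (fully open).
Only numpy, scipy, OpenCV 4.12 (cv2) and the standard library are available. Lean on these libraries where they do the work, as an engineer would, in place of code of your own. Each camera call takes 0.05 s, during which the arm holds its last target.

TASK

Get the plaster mould ready for pouring: swing the hasp off the staple so that the tilting cradle is free, and while the cradle still leans back on its buffers flip its kickstand down over centre until it is fully home. Then draw the cradle upright by its top bar until the kickstand's foot bears firmly on the base plate, and finish holding the bar there with the gripper, since the cradle tips back if it is let go. Leave the other things on the bench where they are.

Things in the scene. Friction and masses are not known exactly. Their poses are not given: they have to be found in the camera images.
- stand: Pouring stand: teal steel fixture bolted to the bench, base plate 360 x 290 x 10 mm, two bearing cheeks, at the rear two posts 250 mm tall with a cross tube and rubber buffers. Origin on the bench under the axle; x axis points to the rear posts (away from the robot), y left along the axle, z up. 'Stand' offsets below are in this frame.
- cradle: Tilting cradle: tube frame 240 mm wide carrying a white plaster mould 120 mm across. Origin on its axle, at stand (0, 0, 50) mm; y = axle, z up along its side tubes: leaning back 0.26 rad on the buffers at the start, vertical when upright. Weight (2.2 to 4.1 kg) lies behind the axle: it falls back unless held; at the bar 4 to 7 N parked, 1.5 to 3 N upright. The hasp locks it.
- bar_mid (a point): Middle of the cradle's top bar, its handle: steel tube 18 mm thick, 220 mm long along cradle y; at stand (130, 0, 248) mm parked, (75, 0, 275) mm upright, 237 mm from the axle. A staple 15 mm high stands on its middle; grip it 35 to 80 mm to either side. The mould's top is 50 mm lower, below and in front of it, the rear cross tube 50 mm behind it and lower.
- hasp (a joint): Steel hasp hinged on the rear cross tube: 0 = level, its slot over the staple (start); grows as its free end is lifted up and over to the rear, stop at 2.3 rad. Loose hinge: past about 1.7 rad it falls on open by itself, below 1.3 rad it falls shut. Off the staple, and counted as off, beyond 1.2 rad.
- hasp_tab (a point): Middle of the turned-up thumb tab at the hasp's free end, which points at the robot: tab 28 mm wide (along stand y), 26 mm high, 5 mm thick; this point is 13 mm above the leaf. Nothing beside it within 60 mm.
- hasp_hinge (a point): Hinge axis of the hasp, along stand y, at stand (165, 0, 262) mm; the tab's middle swings about it at 73 mm.
- kickstand (a joint): Kickstand on the cradle's front, a steel leg 158 mm long: 0 = folded, lying across the cradle (start); 1.92 = fully down, home on its stop a little past straight down. Turns about the cradle's x axis: the free end goes from the -y side down, then to +y. A spring keeps it folded up to dead centre (about 0.9 rad) and beyond that snaps it home; about 3 N at the peg pushes it over.
- kick_peg (a point): Middle of the steel peg (12 mm thick, 42 mm long, pointing at the robot) near the kickstand's free end, 128 mm from the pivot: the place to push the leg down from above.
- kick_pivot (a point): Pivot of the kickstand on its centre line, at cradle (-100, 85, 115) mm; folded, the leg runs from here along cradle -y, rising 0.14 rad. The peg's middle lies 28 mm further towards the robot (cradle -x) than this point.
- foot: Rubber foot on the kickstand's end, 22 mm thick (origin at the pivot; foot centre 147 mm along its own -y). With the kickstand home and the cradle upright the foot bears on the base plate and the cradle comes no further forward.
- cup_mould: Bystander, to be left alone: small plaster mould with a rubber band, 96 mm across, 85 mm tall; origin at its underside.
- slip_jug: Bystander, to be left alone: white plastic jug, 84 mm across, 110 mm tall; origin at its underside.
- beaker: Bystander, to be left alone: bisque beaker, 72 mm across, 85 mm tall; origin at its underside.
- bisque_bowl: Bystander, to be left alone: bisque bowl, 124 mm across, 50 mm tall; origin at its underside.
- mop_brush: Bystander, to be left alone: brush lying flat; origin at its underside.
- mallet: Bystander, to be left alone: rubber mallet lying flat; origin at its underside.
- scraper: Bystander, to be left alone: spatula-like scraper lying flat; origin at its underside.
- soft_soap: Bystander, to be left alone: clear jar, 60 mm across, 150 mm tall; origin at its underside.

How it is judged:
By the outcome, as a careful person would: the job done as asked, in the order asked, and still so for the second after the job is handed in, while the arm keeps its last pose, push and grip.
It also fails if it takes over 64 s, if anything falls off the work surface, if the arm or the gripper's body presses on something with over 40 N, if the wrist force passes 120 N, or if a joint passes its speed limit or range.

## Working session

There is one attempt and no reset: what is moved stays moved. The work goes in short steps, Python scripts to look and compute and a tool call to move; the robot and the scene stay as the last step left them, time stands still between calls to the robot, and variables do not carry over. Pictures are saved under pics/ and viewed, and the job is handed in when it is done.

Besides the shell and the picture viewer there is one more tool, called by a JSON object that holds its "op" and its "data", one argument or row to a line. arm_command: Moves the arm, as the interface text tells. Its arguments: {"type":"object","properties":{"moves":{"type":"string"}},"required":["moves"]}

```bash
ls; mkdir -p pics
cat > h.py <<'E'
import numpy as np, cv2
from plant import arm
def st():
    o=arm.get_obs(); print('t',round(o['clock'],2),'p',np.round(o['position'],4),'F',np.round(o['force'],1),'w',round(o['width'],3)); print(np.round(np.array(o['eef_rot']),3).tolist()); print('q',np.round(o['joint_pos'],3)); return o
def shot(cam,fn):
    c=arm.camera(cam); cv2.imwrite('pics/'+fn,c['color']); return c
E
python3 - <<'E'
from h import *
st()
for n in ['scene','top']:
    c=shot(n,n+'0.png')
    for t in ['stand','cradle','bar_mid','hasp_tab','hasp_hinge','kick_peg','kick_pivot','cup_mould','slip_jug','beaker','bisque_bowl','soft_soap','mop_brush','mallet','scraper']:
        r=arm.tip_of(c,t)
        print(n,t,[(np.round(x['at'],3).tolist(),round(x['conf'],2)) for x in r[:2]])
st()
E
```

```text
pics
t 0.0 p [0.1761 0.5993 0.2006] F [ 0.3 -0.2  0.1] w 0.999
[[-0.959, 0.282, -0.0], [0.282, 0.959, -0.001], [-0.0, -0.001, -1.0]]
q [-1.326  0.418 -0.01   1.614  0.005  1.111 -0.053]
scene stand [([0.543, 0.052, -0.002], 0.7), ([0.661, -0.173, 0.003], 0.66)]
scene cradle [([0.534, 0.048, 0.045], 0.86)]
scene bar_mid [([0.664, 0.07, 0.248], 0.61)]
scene hasp_tab [([0.633, 0.065, 0.277], 0.53)]
scene hasp_hinge [([0.696, 0.076, 0.26], 0.72)]
scene kick_peg [([0.456, -0.005, 0.208], 0.51)]
scene kick_pivot [([0.457, 0.122, 0.184], 0.57)]
scene cup_mould [([0.423, 0.26, 0.0], 0.98)]
scene slip_jug [([0.468, -0.192, 0.001], 0.9)]
scene beaker [([0.574, 0.252, -0.002], 0.79)]
scene bisque_bowl [([0.662, -0.168, -0.001], 0.75)]
scene soft_soap [([0.543, 0.388, -0.005], 0.74)]
scene mop_brush []
scene mallet [([0.449, 0.45, 0.0], 0.94)]
scene scraper [([0.596, -0.313, 0.001], 0.6)]
top stand [([0.541, 0.05, 0.001], 0.83)]
top cradle [([0.541, 0.048, 0.051], 0.97), ([0.546, 0.389, -0.004], 0.32)]
top bar_mid []
top hasp_tab [([0.631, 0.063, 0.272], 0.56)]
top hasp_hinge [([0.604, -0.316, -0.004], 0.73), ([0.702, 0.073, 0.261], 0.66)]
top kick_peg [([0.457, -0.003, 0.214], 0.83)]
top kick_pivot [([0.462, 0.121, 0.186], 0.67)]
top cup_mould [([0.425, 0.26, -0.003], 0.92)]
top slip_jug [([0.467, -0.188, -0.001], 0.79)]
top beaker [([0.575, 0.25, -0.002], 0.67)]
top bisque_bowl [([0.665, -0.17, -0.001], 0.92)]
top soft_soap [([0.546, 0.391, -0.006], 0.78), ([0.463, 0.122, 0.186], 0.36)]
top mop_brush [([0.42, -0.04, 0.011], 0.62)]
top mallet [([0.449, 0.442, 0.0], 0.71)]
top scraper [([0.602, -0.319, -0.005], 0.83)]
t 1.6 p [0.1762 0.5996 0.2013] F [-0.1  0.3  0.5] w 0.999
[[-0.959, 0.282, 0.0], [0.282, 0.959, -0.0], [-0.0, -0.0, -1.0]]
q [-1.327  0.417 -0.01   1.614  0.005  1.111 -0.053]
```

View pics/scene0.png

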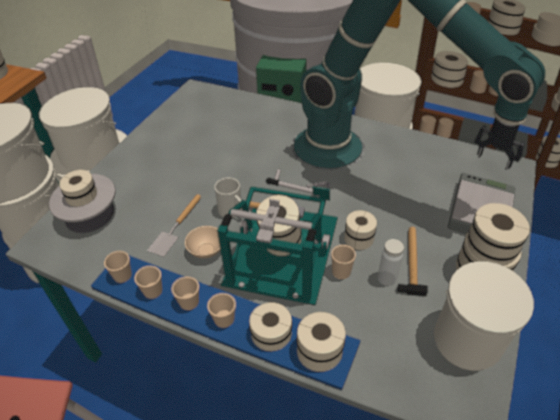

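View pics/top0.png

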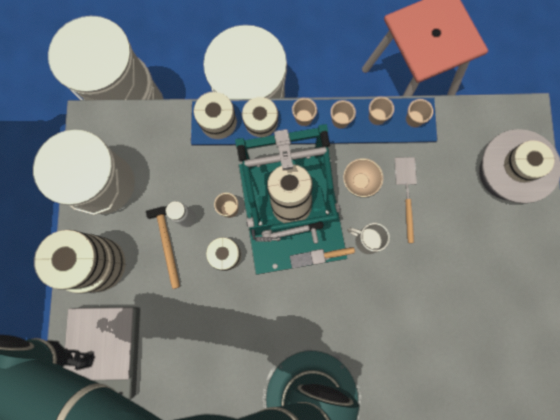

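```bash
cat > fit.py <<'E'
import numpy as np
from scipy.optimize import least_squares
def Ry(a): return np.array([[np.cos(a),0,np.sin(a)],[0,1,0],[-np.sin(a),0,np.cos(a)]])
th=0.26
def cr(p): return np.array([0,0,.05])+Ry(th)@np.array(p)
L=dict(stand=(0,0,0),cradle=(0,0,.05),bar=(.130,0,.248),hinge=(.165,0,.262),pivot=cr((-.1,.085,.115)),
 peg=cr((-.128,.085-.128*np.cos(.14),.115+.128*np.sin(.14))))
tab=np.array([.165-.0718,0,.262+.013]); L['tab']=tab
obs=[('stand',(.543,.052,-.002)),('stand',(.541,.05,.001)),('cradle',(.534,.048,.045)),('cradle',(.541,.048,.051)),('bar',(.664,.07,.248)),
('tab',(.633,.065,.277)),('tab',(.631,.063,.272)),('hinge',(.696,.076,.26)),('hinge',(.702,.073,.261)),('peg',(.456,-.005,.208)),('peg',(.457,-.003,.214)),('pivot',(.457,.122,.184)),('pivot',(.462,.121,.186))]
def W(x,p):
    c,s=np.cos(x[2]),np.sin(x[2]); return np.array([x[0]+c*p[0]-s*p[1],x[1]+s*p[0]+c*p[1],p[2]])
r=least_squares(lambda x:np.concatenate([(W(x,L[n])-np.array(o))*1e3 for n,o in obs]),[.54,.05,.1],loss='soft_l1',f_scale=4)
X=r.x
if __name__=='__main__':
    print(X)
    for n,o in obs: print(n,np.round(W(X,L[n]),4),np.round((W(X,L[n])-np.array(o))*1e3,1))
E
python3 fit.py
```

```text
[0.53875503 0.04943717 0.15536346]
stand [0.5388 0.0494 0.    ] [-4.2 -2.6  2. ]
stand [0.5388 0.0494 0.    ] [-2.2 -0.6 -1. ]
cradle [0.5388 0.0494 0.05  ] [4.8 1.4 5. ]
cradle [0.5388 0.0494 0.05  ] [-2.2  1.4 -1. ]
bar [0.6672 0.0696 0.248 ] [ 3.2 -0.4  0. ]
tab [0.6308 0.0639 0.275 ] [-2.2 -1.1 -2. ]
tab [0.6308 0.0639 0.275 ] [-0.2  0.9  3. ]
hinge [0.7018 0.075  0.262 ] [ 5.8 -1.   2. ]
hinge [0.7018 0.075  0.262 ] [-0.2  2.   1. ]
peg [ 0.4568 -0.0057  0.2113] [ 0.8 -0.7  3.3]
peg [ 0.4568 -0.0057  0.2113] [-0.2 -2.7 -2.7]
pivot [0.4593 0.123  0.1868] [2.3 1.  2.8]
pivot [0.4593 0.123  0.1868] [-2.7  2.   0.8]
```

The scene shows the teal stand with the cradle parked, the hasp over the bar at about (270,220) and the folded kickstand in front of it at about (290,187). The stand fit agrees with all detections to about 5 mm. My plan is to pinch the tab by its side edges, swing it over, and push the peg with shut fingers. After that I'll grip the bar.

```bash
cat >> h.py <<'E'
from fit import W,X,L
import fit
from scipy.spatial.transform import Rotation as Ro
def Rtool(yaw_off, pitch=0):
    # yaw_off=0: tool y along stand y ; 90 -> tool y along +stand x . pitch>0: tool z tilts toward stand +x (body toward robot)
    psi=X[2]
    S=Ro.from_euler('z',psi).as_matrix()
    y=np.array([0,1,0.]); z=np.array([0,0,-1.]); 
    R0=np.column_stack([np.cross(y,z),y,z])
    R0=R0@Ro.from_euler('z',yaw_off,degrees=True).as_matrix()
    return S@Ro.from_euler('y',-pitch).as_matrix()@R0
def rel(o,p,R,grasp=0.0):
    # grasp: p is point that lies `grasp` behind TCP
    R0=np.array(o['eef_rot']); p=np.array(p)+grasp*R[:,2]
    rv=Ro.from_matrix(R0.T@R).as_rotvec(degrees=True); d=R0.T@(p-np.array(o['position']))*1e3
    print('rot',np.round(rv,1),'shift',np.round(d,1),'world tgt',np.round(p,4))
E
python3 - <<'E'
from h import *
o=st(); print(arm.hold_point_z)
t=W(X,L['tab']); print(t)
rel(o,t+[0,0,.08],Rtool(0),.019)
print(Rtool(0).round(2))
E
```

```text
t 1.6 p [0.1762 0.5996 0.2013] F [-0.1  0.3  0.5] w 0.999
[[-0.959, 0.282, 0.0], [0.282, 0.959, -0.0], [-0.0, -0.0, -1.0]]
q [-1.327  0.417 -0.01   1.614  0.005  1.111 -0.053]
0.0187
[0.63083247 0.06385886 0.275     ]
rot [ -0.    0.  -25.3] shift [-587.2 -385.9 -134.7] world tgt [0.6308 0.0639 0.336 ]
[[-0.99 -0.15  0.  ]
 [-0.15  0.99  0.  ]
 [ 0.    0.   -1.  ]]
```

{"op": "arm_command", "data": {
  "moves": "0 0 0 0 0 -50 60; 0 0 0 -30 -20 -100 60; 0 0 -3 -80 -50 -150 60; 0 0 -25.3 -587 -386 -155 60; 0 0 -25.3 -587 -386 -155 60; 0 0 -25.3 -587 -386 -155 60; 0 0 -25.3 -587 -386 -155 60; 0 0 -25.3 -587 -386 -155 60; 0 0 -25.3 -587 -386 -155 60; 0 0 -25.3 -587 -386 -155 60; 0 0 -25.3 -587 -386 -155 60; 0 0 -25.3 -587 -386 -155 60; 0 0 -25.3 -587 -386 -155 60; 0 0 -25.3 -587 -386 -155 60; 0 0 -25.3 -587 -386 -155 60; 0 0 -25.3 -587 -386 -155 60; 0 0 -25.3 -587 -386 -155 60; 0 0 -25.3 -587 -386 -155 60; 0 0 -25.3 -587 -386 -155 60; 0 0 -25.3 -587 -386 -155 60"
}}

```text
clock: 3.6
position: [0.6301, 0.0651, 0.3565]
eef_rot: [[-0.988, -0.157, 0.0], [-0.157, 0.988, 0.001], [-0.0, 0.0, -1.0]]
force: [0.3, -0.3, -0.3]
width: 0.704
```

Run:
```python
from h import *
o=st()
c=shot('wrist','w1.png')
for t in ['hasp_tab','hasp_hinge','bar_mid','cradle','stand']:
    print(t,[(np.round(x['at'],4).tolist(),round(x['conf'],2)) for x in arm.tip_of(c,t)[:2]])
rel(o,W(X,L['tab']),Rtool(0),.0187)
```

```text
t 3.6 p [0.6301 0.0651 0.3565] F [ 0.3 -0.3 -0.3] w 0.704
[[-0.988, -0.157, 0.0], [-0.157, 0.988, 0.001], [-0.0, 0.0, -1.0]]
q [-0.424  0.354  0.378  1.385 -0.13   1.427  1.68 ]
hasp_tab [([0.6304, 0.0647, 0.2751], 0.96)]
hasp_hinge [([0.703, 0.0751, 0.2604], 0.87)]
bar_mid [([0.6669, 0.0698, 0.2487], 0.68)]
cradle [([0.538, 0.047, 0.0528], 0.95), ([0.4495, 0.4442, -0.0006], 0.36)]
stand [([0.5405, 0.0478, -0.0006], 0.7)]
rot [0.  0.  0.1] shift [ -0.5  -1.4 100.2] world tgt [0.6308 0.0639 0.2563]
```

View pics/w1.png

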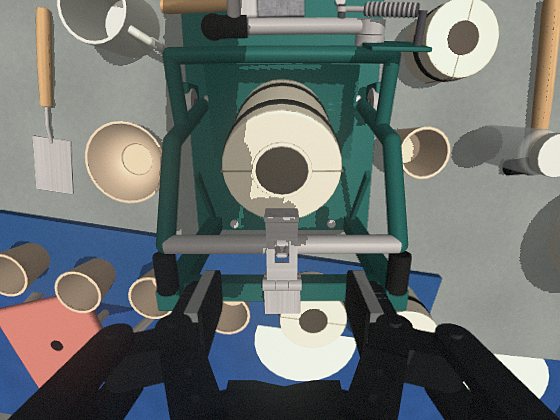

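The wrist view shows the hasp tab at about (283,298) with the staple through its slot, centred between the open fingers. Going down to pinch it.

{"op": "arm_command", "data": {
  "moves": "0 0 0 0 -0.5 40 60; 0 0 0 0 -0.5 75 60; 0 0 0 0 -0.5 100 60; 0 0 0 0 -0.5 102 60; 0 0 0 0 -0.5 102 10; 0 0 0 0 -0.5 102 10; 0 0 0 0 -0.5 102 10; 0 0 0 0 -0.5 102 10; 0 0 0 0 -0.5 102 10; 0 0 0 0 -0.5 102 10"
}}

```text
clock: 4.9
position: [0.6313, 0.0636, 0.2561]
eef_rot: [[-0.988, -0.156, 0.003], [-0.156, 0.988, 0.001], [-0.003, 0.0, -1.0]]
force: [-1.0, -0.4, 7.0]
width: 0.116
```

Run:
```python
from h import *
o=st(); c=shot('wrist','w2.png')
R0=np.array(o['eef_rot']); p0=np.array(o['position'])
# arc: grasp pt keeps relation; compute shifts in tool axes for hasp angles
a0=np.arctan2(13,72); r=.073
for a in np.arange(0,2.11,.15):
    b=a0+a; p=np.array([.165-r*np.cos(b),0,.262+r*np.sin(b)])-L['tab']
    d=np.array([np.cos(X[2])*p[0],np.sin(X[2])*p[0],p[2]])
    print(round(a,2),np.round(R0.T@d*1e3,0))
```

```text
t 4.9 p [0.6313 0.0636 0.2561] F [-1.  -0.4  7. ] w 0.116
[[-0.988, -0.156, 0.003], [-0.156, 0.988, 0.001], [-0.003, 0.0, -1.0]]
q [-0.417  0.406  0.365  1.537 -0.151  1.224  1.699]
0.0 [0. 0. 0.]
0.15 [ -3.  -0. -11.]
0.3 [ -7.  -0. -21.]
0.45 [-13.  -0. -30.]
0.6 [-20.  -0. -38.]
0.75 [-28.  -0. -45.]
0.9 [-37.  -0. -51.]
1.05 [-47.  -0. -56.]
1.2 [-58.  -0. -58.]
1.35 [-69.  -0. -60.]
1.5 [-80.  -0. -59.]
1.65 [-91.  -0. -57.]
1.8 [-101.   -0.  -54.]
1.95 [-111.   -0.  -49.]
2.1 [-119.   -0.  -42.]
```

View pics/w2.png

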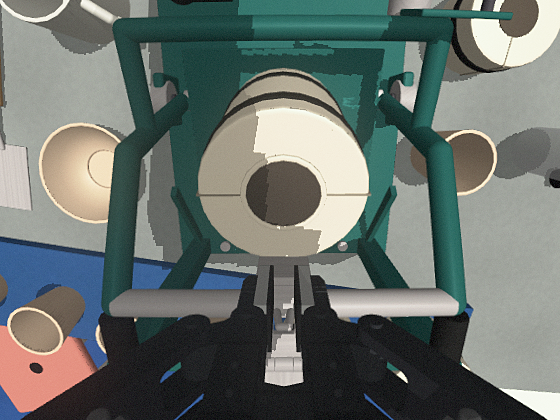

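Run:
```python
from h import *
o=st(); c=arm.camera('wrist')
T=np.array(c['tool_from_camera']); print(np.round(T,3))
R0=np.array(o['eef_rot']); p0=np.array(o['position'])
def proj(P):
    tp=R0.T@(np.array(P)-p0); cp=np.linalg.inv(T)@np.append(tp,1); 
    f=210/np.tan(np.radians(c['vertical_fov']/2))
    K=np.array([[f,0,c['cx']],[0,f,c['cy']],[0,0,1.]])
    return cv2.projectPoints(cp[:3].reshape(1,3),np.zeros(3),np.zeros(3),K,np.array(c['dist_coeffs']))[0].ravel().round(1)
for n in ['tab','hinge','bar']: print(n,proj(W(X,L[n])))
for dy in(-.014,.014): print('tabedge',proj(W(X,L['tab']+[0,dy,0.013])),proj(W(X,L['tab']+[0,dy,-0.013])))
print('tcp',proj(p0),'grasp',proj(p0-R0[:,2]*.0187))
print([(np.round(x['at'],4).tolist(),round(x['conf'],2)) for x in arm.tip_of(c,'hasp_tab')[:2]])
im=c['color'][220:420,180:390]; cv2.imwrite('pics/w3.png',cv2.resize(im,None,fx=3,fy=3,interpolation=cv2.INTER_CUBIC)[:600])
```

```text
t 4.95 p [0.6313 0.0637 0.2562] F [0.7 0.  7.5] w 0.114
[[-0.988, -0.156, 0.003], [-0.156, 0.988, 0.001], [-0.003, 0.0, -1.0]]
q [-0.417  0.406  0.365  1.537 -0.151  1.224  1.699]
[[ 0.    -0.95  -0.312  0.08 ]
 [ 1.    -0.     0.001 -0.   ]
 [-0.001 -0.312  0.95  -0.173]
 [ 0.     0.     0.     1.   ]]
tab [284.3 268.8]
hinge [284.  359.3]
bar [284.1 300.5]
tabedge [255.9 281. ] [259.6 258.1]
tabedge [312.8 281. ] [308.9 258.2]
tcp [283.7 254.5] grasp [283.8 269.3]
[([0.6318, 0.0626, 0.2765], 0.68)]
```

View pics/w3.png

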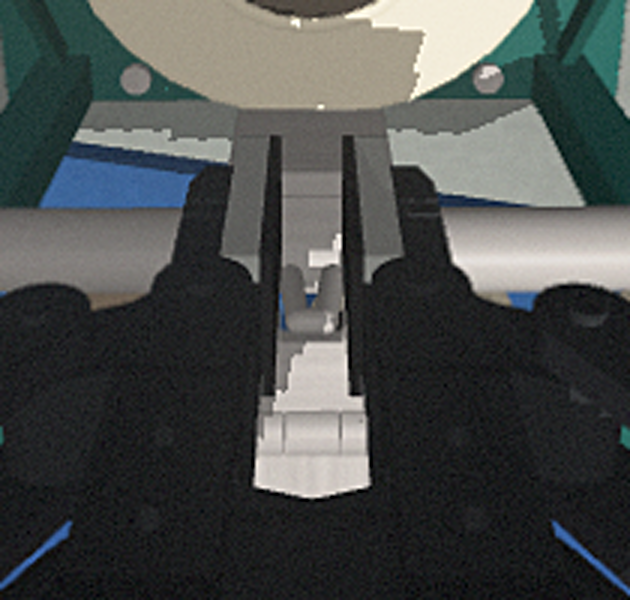

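```bash
cat >> h.py <<'E'
def projT(c,tp):
    T=np.array(c['tool_from_camera']); cp=np.linalg.inv(T)@np.append(tp,1)
    f=210/np.tan(np.radians(c['vertical_fov']/2))
    K=np.array([[f,0,c['cx']],[0,f,c['cy']],[0,0,1.]])
    return cv2.projectPoints(cp[:3].reshape(1,3),np.zeros(3),np.zeros(3),K,np.array(c['dist_coeffs']))[0].ravel().round(0)
E
python3 - <<'E'
from h import *
c=arm.camera('wrist')
for w in (.030,.005):
  for x in (.011,0,-.011):
    print(w,x,[projT(c,(x,w,z)).tolist() for z in (0,-.005,-.01,-.015,-.02,-.03,-.04)])
E
```

```text
0.03 0.011 [[336.0, 237.0], [337.0, 240.0], [339.0, 244.0], [340.0, 247.0], [342.0, 251.0], [345.0, 260.0], [349.0, 269.0]]
0.03 0 [[335.0, 254.0], [336.0, 258.0], [338.0, 262.0], [339.0, 266.0], [341.0, 270.0], [344.0, 280.0], [348.0, 290.0]]
0.03 -0.011 [[334.0, 271.0], [335.0, 275.0], [337.0, 280.0], [338.0, 284.0], [339.0, 289.0], [343.0, 299.0], [346.0, 310.0]]
0.005 0.011 [[292.0, 237.0], [293.0, 240.0], [293.0, 244.0], [293.0, 247.0], [294.0, 251.0], [294.0, 260.0], [295.0, 269.0]]
0.005 0 [[292.0, 255.0], [293.0, 258.0], [293.0, 262.0], [293.0, 266.0], [293.0, 270.0], [294.0, 280.0], [295.0, 290.0]]
0.005 -0.011 [[292.0, 271.0], [292.0, 275.0], [293.0, 280.0], [293.0, 284.0], [293.0, 289.0], [294.0, 299.0], [294.0, 310.0]]
```

Run:
```python
import cv2
im=cv2.imread('pics/w1.png')[190:390,150:420]; cv2.imwrite('pics/w1z.png',cv2.resize(im,None,fx=2.9,fy=2.9,interpolation=cv2.INTER_CUBIC))
```

```text
(no output)
```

View pics/w1z.png

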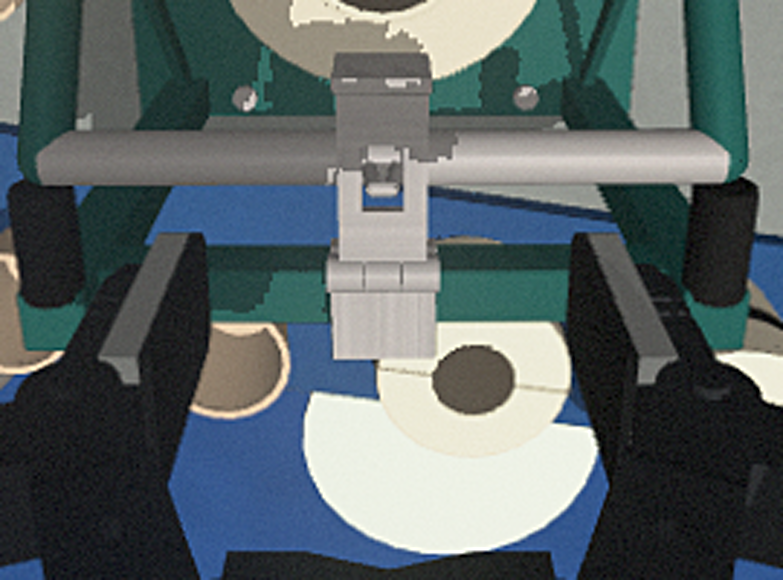

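```bash
cat >> h.py <<'E'
def projW(c,P):
    f=210/np.tan(np.radians(c['vertical_fov']/2)); K=np.array([[f,0,c['cx']],[0,f,c['cy']],[0,0,1.]])
    R=np.array(c['R']); t=np.array(c['t'])
    return cv2.projectPoints(np.array(P,float).reshape(1,3),cv2.Rodrigues(R)[0],t,K,np.array(c['dist_coeffs']))[0].ravel()
E
python3 - <<'E'
from h import *
o=st(); c=shot('scene','s2.png')
p0=np.array(o['position'])
for n,P in [('tcp',p0),('grasp',p0+[0,0,.019]),('g37',p0+[0,0,.037]),('tab',W(X,L['tab'])),('hinge',W(X,L['hinge'])),('tabtop',W(X,L['tab']+[0,0,.013]))]: print(n,projW(c,P).round(1))
print('cam pos',(-np.array(c['R']).T@np.array(c['t'])).round(2))
im=c['color'][150:270,200:360].copy(); cv2.imwrite('pics/s2z.png',cv2.resize(im,None,fx=5,fy=5,interpolation=cv2.INTER_CUBIC))
E
```

```text
t 5.1 p [0.6313 0.0637 0.2561] F [-0.8 -0.7  6.8] w 0.113
[[-0.988, -0.156, 0.003], [-0.156, 0.988, 0.001], [-0.003, 0.0, -1.0]]
q [-0.417  0.406  0.365  1.537 -0.151  1.224  1.699]
tcp [274.3 207.3]
grasp [274.1 202.3]
g37 [273.9 197.4]
tab [274.3 202.2]
hinge [267.  224.5]
tabtop [274.1 198.7]
cam pos [1.47 0.47 1.17]
```

View pics/s2z.png

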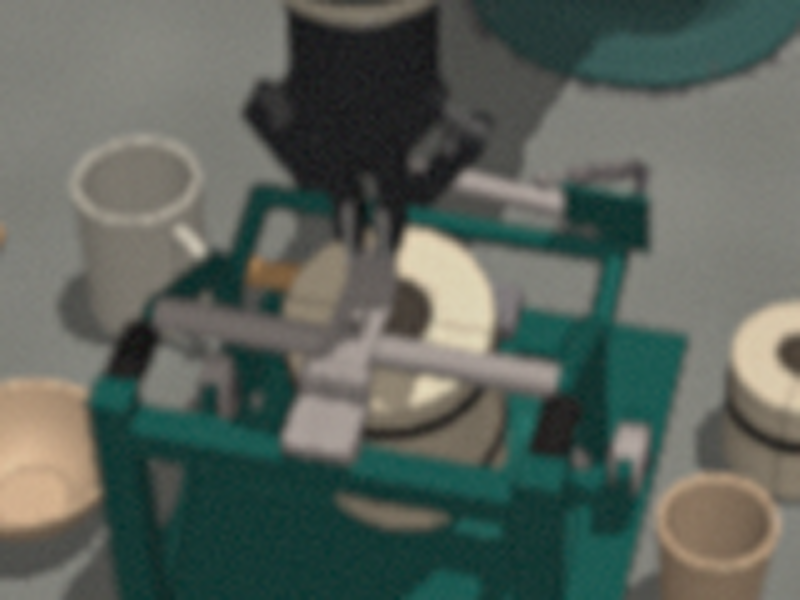

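The wrist view (pads at about zoom (250,190) and (375,190) over the tab) and the scene view agree: the fingertips sit about 30 mm short of the reported TCP and rest on top of the tab. I'll reopen, go deeper and pinch again.

{"op": "arm_command", "data": {
  "moves": "0 0 0 0 0 -12 60; 0 0 0 2 0 -12 60; 0 0 0 2 0 -12 60; 0 0 0 2 0 -12 60; 0 0 0 2 0 -12 60; 0 0 0 2 0 5 60; 0 0 0 2 0 22 60; 0 0 0 2 0 24 60; 0 0 0 2 0 24 20; 0 0 0 2 0 24 15; 0 0 0 2 0 24 15; 0 0 0 2 0 24 15; 0 0 0 2 0 24 15; 0 0 0 2 0 24 15"
}}

```text
clock: 6.55
position: [0.6298, 0.0632, 0.2331]
eef_rot: [[-0.988, -0.155, 0.004], [-0.155, 0.988, 0.001], [-0.004, 0.0, -1.0]]
force: [-1.9, -1.5, 7.9]
width: 0.305
```

Run:
```python
from h import *
o=st(); c=shot('wrist','w4.png'); 
im=c['color'][200:400,150:420]; cv2.imwrite('pics/w4z.png',cv2.resize(im,None,fx=2.9,fy=2.9,interpolation=cv2.INTER_CUBIC))
```

```text
t 6.55 p [0.6298 0.0632 0.2331] F [-1.9 -1.5  7.9] w 0.305
[[-0.988, -0.155, 0.004], [-0.155, 0.988, 0.001], [-0.004, 0.0, -1.0]]
q [-0.415  0.419  0.361  1.571 -0.157  1.176  1.704]
```

View pics/w4z.png

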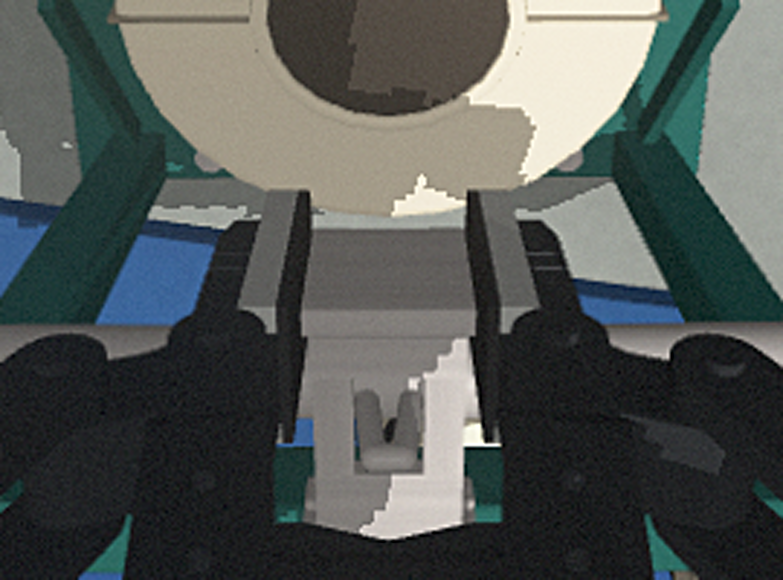

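The tab at zoom (390,260) is now pinched by its side edges, with the opening at 26 mm. Swinging it along the arc.

{"op": "arm_command", "data": {
  "moves": "0 0 0 -3 0 -11 15; 0 0 0 -7 0 -21 15; 0 0 0 -13 0 -30 15; 0 0 0 -20 0 -38 15; 0 0 0 -28 0 -45 15; 0 0 0 -37 0 -51 15; 0 0 0 -47 0 -56 15; 0 0 0 -58 0 -58 15; 0 0 0 -69 0 -60 15; 0 0 0 -69 0 -60 15"
}}

```text
clock: 7.6
position: [0.6984, 0.0742, 0.2938]
eef_rot: [[-0.988, -0.156, 0.004], [-0.156, 0.988, 0.001], [-0.004, -0.0, -1.0]]
force: [-3.2, -0.1, -0.2]
width: 0.291
```

Run:
```python
from h import *
o=st(); c=shot('scene','s5.png'); 
im=c['color'][130:270,200:360]; cv2.imwrite('pics/s5z.png',cv2.resize(im,None,fx=4.2,fy=4.2,interpolation=cv2.INTER_CUBIC))
```

```text
t 7.6 p [0.6984 0.0742 0.2938] F [-3.2 -0.1 -0.2] w 0.291
[[-0.988, -0.156, 0.004], [-0.156, 0.988, 0.001], [-0.004, -0.0, -1.0]]
q [-0.38   0.519  0.363  1.29  -0.181  1.361  1.704]
```

View pics/s5z.png

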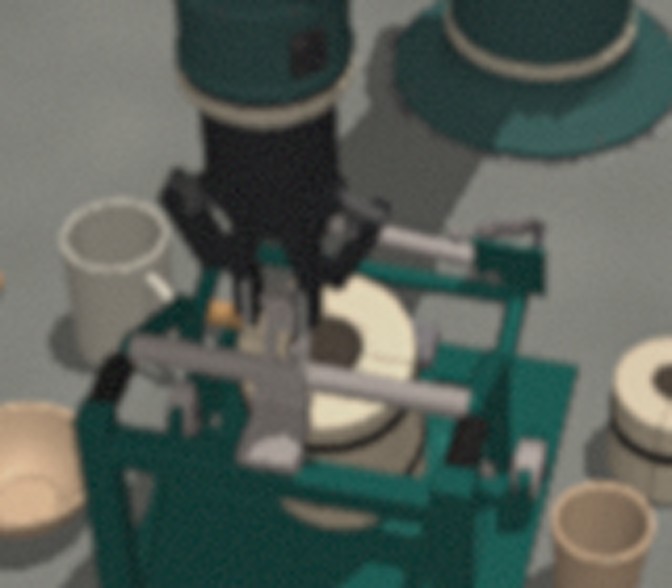

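The scene shows the leaf standing almost upright in the fingers at about zoom (280,370). Continuing past 1.9 rad, then releasing.

{"op": "arm_command", "data": {
  "moves": "0 0 0 -11 0 1 15; 0 0 0 -22 0 3 15; 0 0 0 -32 0 6 15; 0 0 0 -42 0 11 15; 0 0 0 -46 0 13 15; 0 0 0 -46 0 13 60; 0 0 0 -46 0 13 60; 0 0 0 -46 0 13 60; 0 0 0 -46 0 13 60; 0 0 0 -46 0 -30 60; 0 0 0 -40 0 -70 60; 0 0 0 -30 0 -80 60"
}}

```text
clock: 8.85
position: [0.728, 0.0785, 0.3786]
eef_rot: [[-0.988, -0.156, 0.01], [-0.156, 0.988, 0.001], [-0.01, -0.0, -1.0]]
force: [-0.5, -0.1, 0.2]
width: 0.699
```

Run:
```python
from h import *
o=st(); c=shot('scene','s6.png'); 
im=c['color'][130:270,200:360]; cv2.imwrite('pics/s6z.png',cv2.resize(im,None,fx=4.2,fy=4.2,interpolation=cv2.INTER_CUBIC))
for t in ['hasp_tab','kick_peg','kick_pivot','bar_mid']:
    print(t,[(np.round(x['at'],4).tolist(),round(x['conf'],2)) for x in arm.tip_of(c,t)[:2]])
b=L['tab'];r=.073
for a in (1.9,2.1,2.3): 
    q=np.arctan2(13,72)+a; print(a,W(X,[.165-r*np.cos(q),0,.262+r*np.sin(q)]).round(3))
```

```text
t 8.85 p [0.728  0.0785 0.3786] F [-0.5 -0.1  0.2] w 0.699
[[-0.988, -0.156, 0.01], [-0.156, 0.988, 0.001], [-0.01, -0.0, -1.0]]
q [-0.352  0.559  0.37   1.046 -0.194  1.559  1.693]
hasp_tab [([0.7589, 0.0881, 0.3075], 0.51)]
kick_peg [([0.4539, -0.0074, 0.2102], 0.61), ([0.4657, -0.1886, 0.0005], 0.45)]
kick_pivot [([0.4587, 0.1202, 0.1863], 0.62)]
bar_mid [([0.6658, 0.0678, 0.2489], 0.67)]
1.9 [0.737 0.08  0.326]
2.1 [0.749 0.082 0.317]
2.3 [0.759 0.084 0.307]
```

View pics/s6z.png

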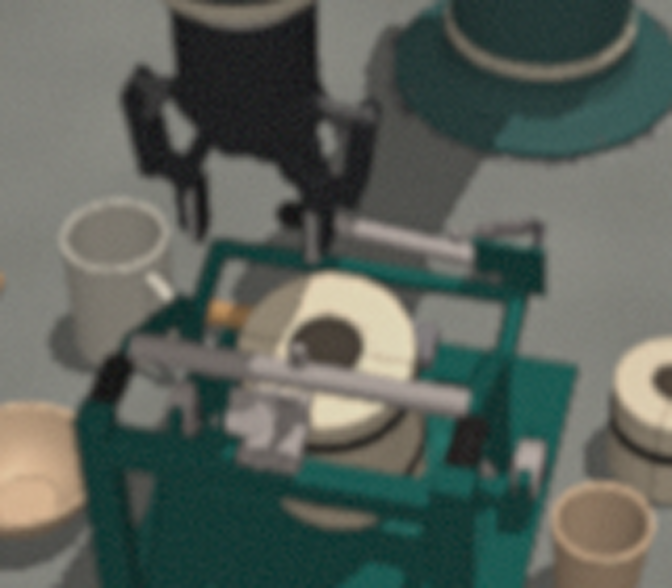

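The hasp tab reads at (0.759, 0.088, 0.308), which matches the model at its 2.3 rad stop, so it is fully open. Next is the kickstand.

```bash
cat >> h.py <<'E'
def pegpt(a,xc=-.133):
    p=fit.cr((xc,.085-.128*np.cos(a-.14),.115-.128*np.sin(a-.14)))
    return W(X,p)
E
python3 - <<'E'
from h import *
o=arm.get_obs(); R=Rtool(0)
for a in (0,.2,.4,.6,.8,.9,1,1.1,1.2,1.92): print(a,pegpt(a).round(4))
rel(o,pegpt(0)+[0,0,.0],R)
E
```

```text
0 [ 0.452  -0.0064  0.2126]
0.2 [ 0.4457 -0.0084  0.1879]
0.4 [ 0.4386 -0.0054  0.1635]
0.6 [0.4311 0.0025 0.1404]
0.8 [0.4235 0.0151 0.1195]
0.9 [0.4198 0.0229 0.1101]
1 [0.4161 0.0317 0.1016]
1.1 [0.4126 0.0414 0.094 ]
1.2 [0.4092 0.0518 0.0874]
1.92 [0.3919 0.1394 0.0743]
rot [0.  0.1 0.1] shift [285.2 -41.5 159.1] world tgt [ 0.452  -0.0064  0.2126]
```

{"op": "arm_command", "data": {
  "moves": "0 0 0 45 -6 0 0; 0 0 0 90 -13 0 0; 0 0 0 140 -20 0 0; 0 0 0 190 -27 0 0; 0 0 0 240 -35 0 0; 0 0.1 0.1 285 -41.5 30 0; 0 0.1 0.1 285 -41.5 75 0; 0 0.1 0.1 285 -41.5 110 0; 0 0.1 0.1 285 -41.5 110 0; 0 0.1 0.1 285 -41.5 110 0"
}}

```text
clock: 10.1
position: [0.4522, -0.0064, 0.262]
eef_rot: [[-0.988, -0.154, -0.001], [-0.154, 0.988, -0.0], [0.001, -0.0, -1.0]]
force: [-0.2, 0.2, 0.2]
width: -0.002
```

Run:
```python
from h import *
o=st(); c=shot('wrist','w7.png')
print('tcp',projT(c,(0,0,0)),[projT(c,(.011,.0,z)).tolist() for z in (0,-.01,-.02,-.03,-.04)])
for t in ['kick_peg','kick_pivot']:
    print(t,[(np.round(x['at'],4).tolist(),round(x['conf'],2)) for x in arm.tip_of(c,t)[:2]])
s=shot('scene','s7.png'); print('tcp scene',projW(s,o['position']),projW(s,np.array(o['position'])+[0,0,.03]))
for t in ['kick_peg','kick_pivot']:
    print(t,[(np.round(x['at'],4).tolist(),round(x['conf'],2)) for x in arm.tip_of(s,t)[:2]])
im=s['color'][110:250,200:360]; cv2.imwrite('pics/s7z.png',cv2.resize(im,None,fx=4.2,fy=4.2,interpolation=cv2.INTER_CUBIC))
rel(o,pegpt(0),Rtool(0))
```

```text
t 10.1 p [ 0.4522 -0.0064  0.262 ] F [-0.2  0.2  0.2] w -0.002
[[-0.988, -0.154, -0.001], [-0.154, 0.988, -0.0], [0.001, -0.0, -1.0]]
q [-0.44   0.037  0.399  1.955 -0.016  1.154  1.69 ]
tcp [284. 255.] [[284.0, 237.0], [284.0, 244.0], [284.0, 251.0], [284.0, 260.0], [284.0, 269.0]]
kick_peg [([0.4523, -0.0062, 0.2119], 0.59)]
kick_pivot [([0.4599, 0.1205, 0.1877], 0.61)]
tcp scene [277.78282356 160.48612266] [277.54477846 152.52584698]
kick_peg [([0.4573, -0.0057, 0.2103], 0.71), ([0.5413, 0.3909, -0.0037], 0.16)]
kick_pivot [([0.4544, 0.1217, 0.1852], 0.82)]
rot [-0.  -0.1 -0. ] shift [ 0.2  0.  49.4] world tgt [ 0.452  -0.0064  0.2126]
```

View pics/w7.png

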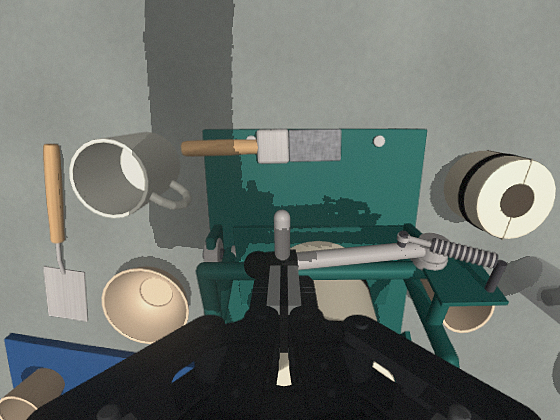

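View pics/s7z.png

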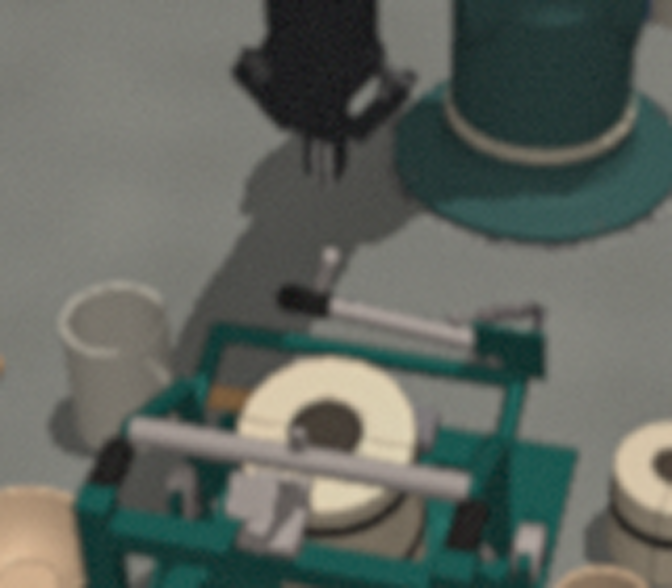

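The scene shows the shut tips at zoom (325,178), which is 30 mm above the reported TCP, so I'll use that offset. The peg at about zoom (330,260) sits directly below. Working out the push arc now.

Run:
```python
from h import *
o=arm.get_obs(); R=np.array(o['eef_rot']); p=np.array(o['position'])
for a in np.arange(-.3,1.31,.1):
    P=pegpt(a,-.137)+[0,0.002,.006-.030]
    print(round(a,1),np.round(R.T@(P-p)*1e3,0), P.round(3))
```

```text
-0.3 [-5. 13. 37.] [0.456 0.007 0.225]
-0.2 [-2.  8. 49.] [0.454 0.002 0.214]
-0.1 [ 1.  4. 61.] [ 0.451 -0.002  0.202]
0.0 [ 4.  2. 73.] [ 0.448 -0.005  0.19 ]
0.1 [ 8.  1. 85.] [ 0.445 -0.007  0.177]
0.2 [11.  1. 98.] [ 0.442 -0.007  0.165]
0.3 [ 14.   2. 110.] [ 0.438 -0.006  0.153]
0.4 [ 17.   5. 122.] [ 0.435 -0.004  0.141]
0.5 [ 21.   9. 134.] [ 0.431 -0.001  0.129]
0.6 [ 24.  14. 145.] [0.427 0.004 0.117]
0.7 [ 26.  20. 156.] [0.424 0.01  0.107]
0.8 [ 29.  28. 166.] [0.42  0.016 0.097]
0.9 [ 32.  36. 175.] [0.416 0.024 0.087]
1.0 [ 34.  45. 184.] [0.412 0.033 0.079]
1.1 [ 36.  55. 191.] [0.409 0.043 0.071]
1.2 [ 38.  66. 198.] [0.405 0.053 0.064]
1.3 [ 39.  78. 204.] [0.402 0.064 0.059]
```

{"op": "arm_command", "data": {
  "moves": "0 0 0 2 2 40 0; 0 0 0 4 2 62 0; 0 0 0 4 2 73 0; 0 0 0 8 1 85 0; 0 0 0 11 1 98 0; 0 0 0 14 2 110 0; 0 0 0 14 2 110 0"
}}

```text
clock: 11.1
position: [0.4382, -0.0066, 0.152]
eef_rot: [[-0.988, -0.154, 0.001], [-0.154, 0.988, 0.0], [-0.001, 0.0, -1.0]]
force: [-0.3, -0.7, 2.0]
width: -0.0
```

Run:
```python
from h import *
o=st(); s=shot('scene','s8.png')
for t in ['kick_peg','kick_pivot']:
    print(t,[(np.round(x['at'],4).tolist(),round(x['conf'],2)) for x in arm.tip_of(s,t)[:2]])
im=s['color'][110:250,200:360]; cv2.imwrite('pics/s8z.png',cv2.resize(im,None,fx=4.2,fy=4.2,interpolation=cv2.INTER_CUBIC))
c=shot('wrist','w8.png')
print(pegpt(.3))
```

```text
t 11.1 p [ 0.4382 -0.0066  0.152 ] F [-0.3 -0.7  2. ] w -0.0
[[-0.988, -0.154, 0.001], [-0.154, 0.988, 0.0], [-0.001, 0.0, -1.0]]
q [-0.421  0.148  0.399  2.119 -0.074  0.887  1.747]
kick_peg [([0.4441, -0.009, 0.1685], 0.64)]
kick_pivot [([0.4577, 0.1229, 0.1847], 0.67)]
[ 0.4422028  -0.00755479  0.17561923]
```

View pics/s8z.png

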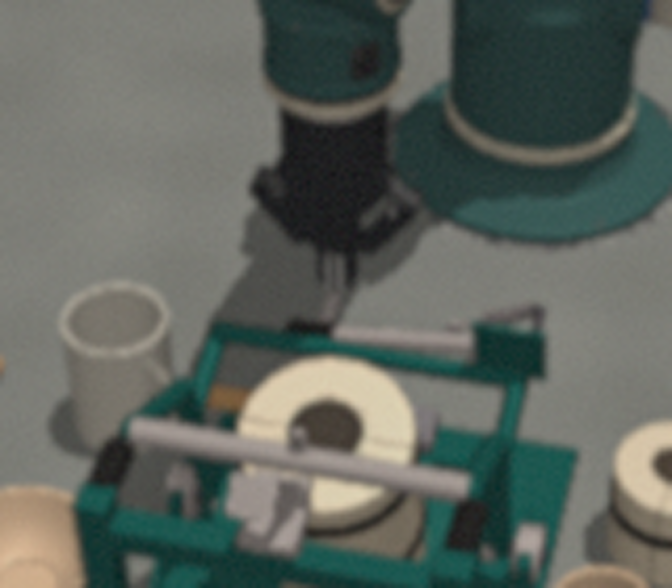

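View pics/w8.png

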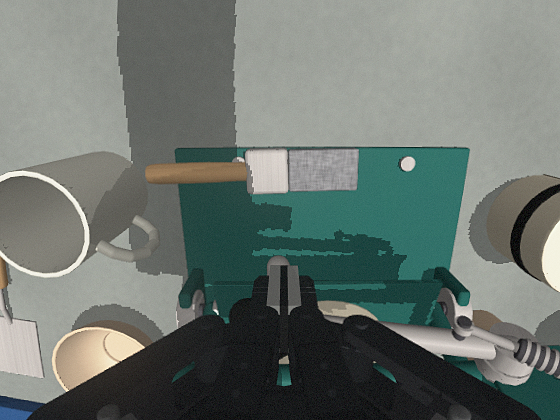

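The scene shows the leg now about level at zoom (400,340), with the fingertip on the peg and a 2 N reaction. Pushing on past dead centre.

{"op": "arm_command", "data": {
  "moves": "0 0 0 3 3 12 0; 0 0 0 7 7 24 0; 0 0 0 10 12 35 0; 0 0 0 12 18 46 0; 0 0 0 15 26 56 0; 0 0 0 18 34 65 0; 0 0 0 20 43 74 0; 0 0 0 22 53 81 0; 0 0 0 22 53 81 0; 0 0 0 22 53 81 0; 0 0 0 22 53 81 0"
}}

```text
clock: 12.4
position: [0.4098, 0.0423, 0.0726]
eef_rot: [[-0.988, -0.154, 0.003], [-0.154, 0.988, 0.001], [-0.003, 0.0, -1.0]]
force: [0.2, -0.3, 0.1]
width: 0.003
```

Run:
```python
from h import *
o=st(); c=shot('wrist','w9.png'); s=shot('scene','s9.png')
for n,q in(('w',c),('s',s)):
  for t in ['kick_peg','kick_pivot','foot']:
    print(n,t,[(np.round(x['at'],4).tolist(),round(x['conf'],2)) for x in arm.tip_of(q,t)[:2]])
print(pegpt(1.1,-.128),pegpt(1.92,-.128))
```

```text
t 12.4 p [0.4098 0.0423 0.0726] F [ 0.2 -0.3  0.1] w 0.003
[[-0.988, -0.154, 0.003], [-0.154, 0.988, 0.001], [-0.003, 0.0, -1.0]]
q [-0.485  0.243  0.343  2.242 -0.131  0.671  1.677]
w kick_peg [([0.3942, 0.1362, 0.0703], 0.56)]
w kick_pivot []
w foot [([0.5369, 0.046, -0.0013], 0.42)]
s kick_peg [([0.3983, 0.1367, 0.0689], 0.5)]
s kick_pivot [([0.4672, -0.1918, 0.0018], 0.24)]
s foot [([0.5418, 0.0521, 0.0014], 0.4)]
[0.41732995 0.04214961 0.09270887] [0.39668775 0.14012931 0.07304028]
```

View pics/w9.png

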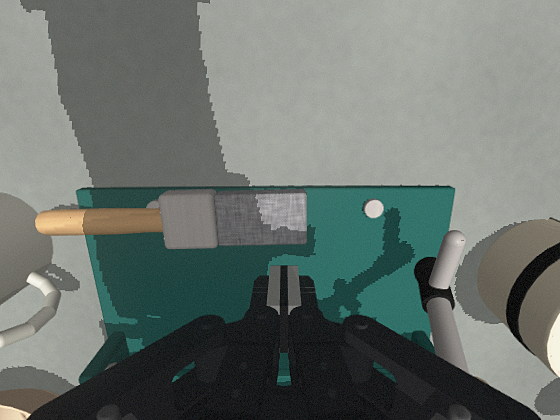

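The peg reads about (0.396, 0.137, 0.070) in both views, within a few mm of the home position. The wrist view shows the leg hanging down at right, at about (450,290), with the reaction force gone. Raising the arm and turning the jaws for the bar.

Run:
```python
from h import *
o=arm.get_obs()
b=W(X,np.array([.130,-.057,.248])); print(b)
rel(o,b+[0,0,-.048+.11],Rtool(90))
```

```text
[0.67600936 0.01323981 0.248     ]
rot [ 0.1  0.1 90. ] shift [-259.4  -69.9 -237. ] world tgt [0.676  0.0132 0.31  ]
```

{"op": "arm_command", "data": {
  "moves": "0 0 0 0 0 -45 0; 0 0 8 0 0 -90 0; 0 0 16 0 0 -140 32; 0 0 24 0 0 -190 32; 0 0 32 0 0 -235 32; 0 0 40 -45 -15 -265 32; 0 0 48 -90 -27 -265 32; 0 0 56 -135 -40 -265 32; 0 0 64 -180 -52 -265 32; 0 0 72 -220 -62 -265 32; 0 0 80 -259 -70 -250 32; 0 0 88 -259 -70 -237 32; 0.1 0.1 90 -259 -70 -237 32; 0.1 0.1 90 -259 -70 -237 32"
}}

```text
clock: 14.2
position: [0.6755, 0.013, 0.3091]
eef_rot: [[-0.154, 0.988, -0.001], [0.988, 0.154, -0.0], [0.0, -0.001, -1.0]]
force: [0.2, -0.1, 0.5]
width: 0.372
```

Run:
```python
from h import *
o=st(); c=shot('wrist','w10.png'); s=shot('top','t10.png')
for n,q in(('w',c),('t',s)):
  for t in ['bar_mid','kick_peg','cradle','hasp_tab']:
    print(n,t,[(np.round(x['at'],4).tolist(),round(x['conf'],2)) for x in arm.tip_of(q,t)[:2]])
b=W(X,np.array([.130,-.057,.248]))
print(projT(c,np.array(o['eef_rot']).T@(b-np.array(o['position']))))
rel(o,b+[0,0,-.048],Rtool(90))
```

```text
t 14.2 p [0.6755 0.013  0.3091] F [ 0.2 -0.1  0.5] w 0.372
[[-0.154, 0.988, -0.001], [0.988, 0.154, -0.0], [0.0, -0.001, -1.0]]
q [-0.44   0.489  0.571  1.347 -0.262  1.381  0.281]
w bar_mid [([0.6663, 0.0722, 0.2495], 0.57)]
w kick_peg []
w cradle []
w hasp_tab [([0.761, 0.0844, 0.3083], 0.59)]
t bar_mid [([0.6693, 0.0703, 0.2486], 0.74)]
t kick_peg []
t cradle []
t hasp_tab [([0.758, 0.0836, 0.3022], 0.57)]
[283. 221.]
rot [-0.1 -0.  -0.1] shift [  0.2   0.6 109.1] world tgt [0.676  0.0132 0.2   ]
```

View pics/w10.png

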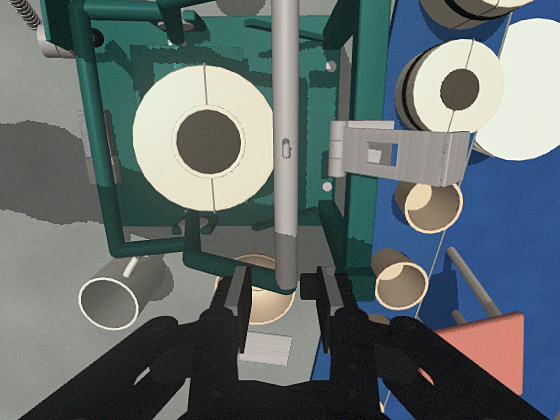

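View pics/t10.png

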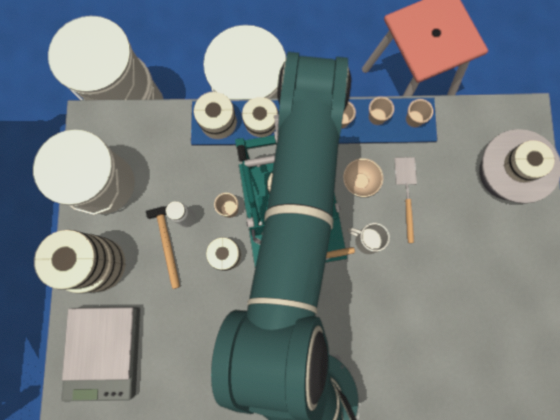

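In the wrist view the bar at column 285 is centred between the fingers (250 to 318), with the cross tube clear at about column 355 and the hasp lying open at (400,150). Descending and gripping.

{"op": "arm_command", "data": {
  "moves": "0 0 0 0 0 40 32; 0 0 0 0 0 75 32; 0 0 0 0 0 95 32; 0 0 0 0 0 108 32; 0 0 0 0 0 109 32; 0 0 0 0 0 109 32"
}}

```text
clock: 15.3
position: [0.676, 0.013, 0.202]
eef_rot: [[-0.154, 0.988, 0.002], [0.988, 0.154, 0.001], [0.0, 0.002, -1.0]]
force: [0.4, -0.5, 1.0]
width: 0.377
```

Run:
```python
from h import *
o=st(); c=shot('wrist','w11.png')
```

```text
t 15.3 p [0.676 0.013 0.202] F [ 0.4 -0.5  1. ] w 0.377
[[-0.154, 0.988, 0.002], [0.988, 0.154, 0.001], [0.0, 0.002, -1.0]]
q [-0.43   0.558  0.542  1.488 -0.301  1.178  0.316]
```

View pics/w11.png

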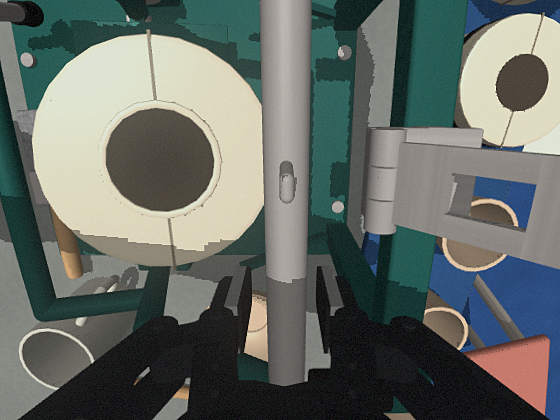

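The bar passes centrally between the pads, at about (287,300), clear of the staple at (287,183). Closing.

{"op": "arm_command", "data": {
  "moves": "0 0 0 0 0 0 5; 0 0 0 0 0 0 5; 0 0 0 0 0 0 5; 0 0 0 0 0 0 5; 0 0 0 0 0 0 5"
}}

```text
clock: 15.85
position: [0.6774, 0.013, 0.2038]
eef_rot: [[-0.155, 0.988, 0.005], [0.988, 0.155, 0.001], [0.0, 0.005, -1.0]]
force: [4.4, -0.2, 3.0]
width: 0.186
```

Run:
```python
from h import *
o=st(); R=np.array(o['eef_rot']); p=np.array(o['position'])
g0=p-R[:,2]*.045   # bar centre approx behind reported TCP
th0=.26
psi=X[2]
# bar center path about axle; start from assumed bar at stand lean .26
for k in np.linspace(0,1.1,12):
    th=th0*(1-k); phi=np.arctan2(75,225)
    bx=.23717*np.sin(phi+th); bz=.05+.23717*np.cos(phi+th)
    bx0=.23717*np.sin(phi+th0); bz0=.05+.23717*np.cos(phi+th0)
    d=np.array([(bx-bx0)*np.cos(psi),(bx-bx0)*np.sin(psi),bz-bz0])
    pitch=th0*k
    Rn=Ro.from_rotvec(-pitch*np.array([-np.sin(psi),np.cos(psi),0])).as_matrix()@R
    pn=g0+d+Rn[:,2]*.045
    rv=Ro.from_matrix(R.T@Rn).as_rotvec(degrees=True)
    print(round(k,2),'rot',rv.round(1),'shift',np.round(R.T@(pn-p)*1e3,1),'  norot',np.round(R.T@d*1e3,1))
```

```text
t 15.85 p [0.6774 0.013  0.2038] F [ 4.4 -0.2  3. ] w 0.186
[[-0.155, 0.988, 0.005], [0.988, 0.155, 0.001], [0.0, 0.005, -1.0]]
q [-0.43   0.557  0.543  1.486 -0.301  1.177  0.315]
0.0 rot [0. 0. 0.] shift [0. 0. 0.]   norot [0. 0. 0.]
0.1 rot [-1.5  0.  -0. ] shift [ 0.  -4.  -3.4]   norot [-0.  -5.2 -3.3]
0.2 rot [-3.  0. -0.] shift [ 0.  -8.1 -6.6]   norot [ -0.  -10.4  -6.6]
0.3 rot [-4.5  0.  -0. ] shift [  0.  -12.3  -9.8]   norot [ -0.  -15.8  -9.6]
0.4 rot [-6.  0. -0.] shift [  0.  -16.5 -12.8]   norot [ -0.  -21.2 -12.6]
0.5 rot [-7.4  0.  -0. ] shift [ -0.  -20.9 -15.7]   norot [ -0.  -26.7 -15.4]
0.6 rot [-8.9  0.  -0. ] shift [ -0.  -25.3 -18.6]   norot [ -0.  -32.3 -18. ]
0.7 rot [-10.4   0.   -0. ] shift [ -0.  -29.8 -21.3]   norot [ -0.  -37.9 -20.5]
0.8 rot [-11.9   0.   -0. ] shift [ -0.  -34.3 -23.8]   norot [ -0.  -43.6 -22.9]
0.9 rot [-13.4   0.   -0. ] shift [ -0.  -38.9 -26.3]   norot [ -0.  -49.4 -25.1]
1.0 rot [-14.9   0.   -0. ] shift [ -0.  -43.6 -28.7]   norot [ -0.  -55.2 -27.1]
1.1 rot [-16.4   0.   -0. ] shift [ -0.  -48.3 -30.9]   norot [ -0.  -61.  -29.1]
```

The bar is gripped, with the opening at 16 mm. Drawing it up along the arc, turning with the cradle.

{"op": "arm_command", "data": {
  "moves": "-1.5 0 0 0 -4 -3.4 5; -3 0 0 0 -8.1 -6.6 5; -4.5 0 0 0 -12.3 -9.8 5; -6 0 0 0 -16.5 -12.8 5; -7.4 0 0 0 -20.9 -15.7 5; -8.9 0 0 0 -25.3 -18.6 5; -10.4 0 0 0 -29.8 -21.3 5; -11.9 0 0 0 -34.3 -23.8 5; -11.9 0 0 0 -34.3 -23.8 5"
}}

```text
clock: 16.75
position: [0.6425, 0.0074, 0.2279]
eef_rot: [[-0.154, 0.966, 0.209], [0.988, 0.151, 0.033], [0.001, 0.212, -0.977]]
force: [1.1, -3.0, -5.4]
width: 0.186
```

Run:
```python
from h import *
o=st(); c=shot('scene','s12.png')
for t in ['bar_mid','kick_peg','cradle','foot']:
    print(t,[(np.round(x['at'],4).tolist(),round(x['conf'],2)) for x in arm.tip_of(c,t)[:2]])
im=c['color'][100:250,200:380]; cv2.imwrite('pics/s12z.png',cv2.resize(im,None,fx=4,fy=4,interpolation=cv2.INTER_CUBIC))
```

```text
t 16.75 p [0.6425 0.0074 0.2279] F [ 1.1 -3.  -5.4] w 0.186
[[-0.154, 0.966, 0.209], [0.988, 0.151, 0.033], [0.001, 0.212, -0.977]]
q [-0.496  0.34   0.564  1.744 -0.277  0.911  0.326]
bar_mid [([0.6232, 0.0638, 0.2716], 0.69)]
kick_peg [([0.3951, 0.1371, 0.045], 0.42)]
cradle [([0.5364, 0.0494, 0.0447], 0.66)]
foot [([0.6609, -0.1725, 0.0046], 0.16)]
```

View pics/s12z.png

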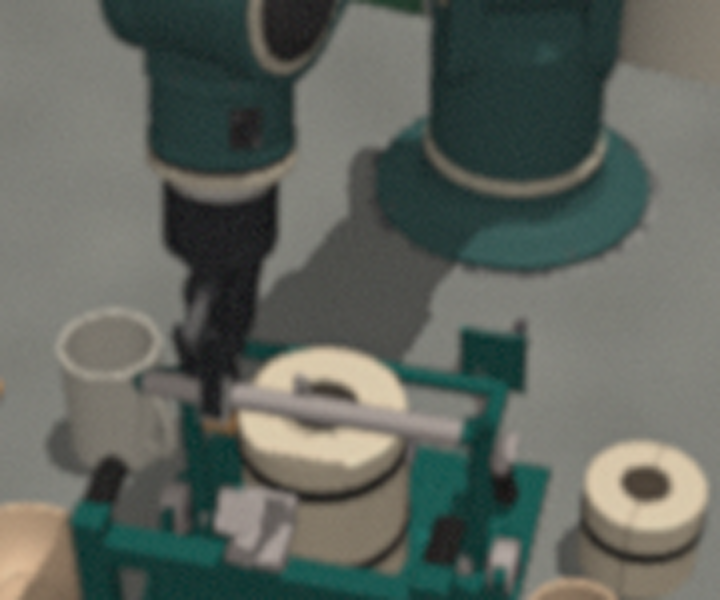

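The bar reads (0.623, 0.064, 0.272), as predicted for 80 % of the way. The foot at zoom (505,485) is down, just above the plate. Working out the last part.

```bash
cat > last.py <<'E'
from h import *
import sys
k0=float(sys.argv[1])
o=st(); R=np.array(o['eef_rot']); p=np.array(o['position']); psi=X[2]
g0=p-R[:,2]*.045; th0=.26; phi=np.arctan2(75,225)
f=lambda k:(.23717*np.sin(phi+th0*(1-k)),.23717*np.cos(phi+th0*(1-k)))
for k in np.arange(k0,1.26,.05):
    dx,dz=np.array(f(k))-np.array(f(k0)); d=np.array([dx*np.cos(psi),dx*np.sin(psi),dz])
    Rn=Ro.from_rotvec(-th0*(k-k0)*np.array([-np.sin(psi),np.cos(psi),0])).as_matrix()@R
    pn=g0+d+Rn[:,2]*.045
    print(round(k,2),'rot',Ro.from_matrix(R.T@Rn).as_rotvec(degrees=True).round(1),'shift',np.round(R.T@(pn-p)*1e3,1))
E
python3 last.py .79
```

```text
t 17.0 p [0.6437 0.0076 0.2274] F [ 0.5 -2.6 -4.2] w 0.185
[[-0.155, 0.966, 0.209], [0.988, 0.151, 0.032], [-0.0, 0.211, -0.977]]
q [-0.496  0.344  0.564  1.741 -0.277  0.912  0.326]
0.79 rot [0. 0. 0.] shift [ 0. -0.  0.]
0.84 rot [-0.7  0.   0. ] shift [-0.  -2.  -1.7]
0.89 rot [-1.5  0.   0. ] shift [-0.  -4.  -3.4]
0.94 rot [-2.2  0.   0. ] shift [-0. -6. -5.]
0.99 rot [-3.  0.  0.] shift [-0.  -8.1 -6.6]
1.04 rot [-3.7  0.   0. ] shift [ -0.  -10.2  -8.2]
1.09 rot [-4.5  0.   0. ] shift [ -0.  -12.3  -9.8]
1.14 rot [-5.2  0.   0. ] shift [ -0.  -14.4 -11.3]
1.19 rot [-6.  0.  0.] shift [ -0.  -16.5 -12.9]
1.24 rot [-6.7  0.   0. ] shift [ -0.  -18.7 -14.3]
```

{"op": "arm_command", "data": {
  "moves": "-0.7 0 0 0 -2 -1.7 5; -1.5 0 0 0 -4 -3.4 5; -2.2 0 0 0 -6 -5 5; -2.6 0 0 0 -7 -5.8 5; -2.6 0 0 0 -7 -5.8 5; -2.6 0 0 0 -7 -5.8 5"
}}

```text
clock: 17.6
position: [0.6356, 0.0063, 0.2316]
eef_rot: [[-0.155, 0.955, 0.252], [0.988, 0.149, 0.039], [-0.0, 0.255, -0.967]]
force: [1.0, -1.2, -4.1]
width: 0.187
```

```bash
python3 last.py .97
```

```text
t 17.6 p [0.6356 0.0063 0.2316] F [ 1.  -1.2 -4.1] w 0.187
[[-0.155, 0.955, 0.252], [0.988, 0.149, 0.039], [-0.0, 0.255, -0.967]]
q [-0.509  0.297  0.567  1.795 -0.269  0.853  0.326]
0.97 rot [0. 0. 0.] shift [-0.  0. -0.]
1.02 rot [-0.7  0.   0. ] shift [-0.  -2.  -1.7]
1.07 rot [-1.5  0.   0. ] shift [-0.  -4.  -3.4]
1.12 rot [-2.2  0.   0. ] shift [-0. -6. -5.]
1.17 rot [-3.  0.  0.] shift [-0.  -8.1 -6.6]
1.22 rot [-3.7  0.   0. ] shift [ -0.  -10.2  -8.2]
```

{"op": "arm_command", "data": {
  "moves": "0 0 0 0 -1.7 -1.1 5; 0 0 0 0 -3.3 -2.2 5; 0 0 0 0 -3.3 -2.2 5; 0 0 0 0 -3.3 -2.2 5"
}}

```text
clock: 18.0
position: [0.6321, 0.0057, 0.2328]
eef_rot: [[-0.155, 0.955, 0.253], [0.988, 0.15, 0.039], [-0.001, 0.256, -0.967]]
force: [6.8, -2.6, -10.3]
width: 0.188
```

Run:
```python
from h import *
o=st()
```

```text
t 18.0 p [0.6321 0.0057 0.2328] F [  6.8  -2.6 -10.3] w 0.188
[[-0.155, 0.955, 0.253], [0.988, 0.15, 0.039], [-0.001, 0.256, -0.967]]
q [-0.513  0.289  0.569  1.803 -0.264  0.852  0.323]
```

{"op": "arm_command", "data": {
  "moves": "0 0 0 0 -1.5 -1 5; 0 0 0 0 -2.5 -1.6 5; 0 0 0 0 -2.5 -1.6 5; 0 0 0 0 -2.5 -1.6 5"
}}

```text
clock: 18.4
position: [0.6305, 0.0054, 0.2334]
eef_rot: [[-0.155, 0.955, 0.255], [0.988, 0.15, 0.038], [-0.002, 0.258, -0.966]]
force: [22.1, -1.7, -22.0]
width: 0.183
```

Run:
```python
from h import *
o=st(); c=shot('scene','s13.png'); w=shot('wrist','w13.png')
for n,q in (('s',c),('w',w)):
  for t in ['bar_mid','kick_peg','kick_pivot','cradle','hasp_tab']:
    print(n,t,[(np.round(x['at'],4).tolist(),round(x['conf'],2)) for x in arm.tip_of(q,t)[:2]])
print('pred bar',W(X,[.075,0,.275]),'peg',W(X,[-.128,.085-.128*np.cos(1.78),.165-.128*np.sin(1.78)]))
im=c['color'][100:250,200:380]; cv2.imwrite('pics/s13z.png',cv2.resize(im,None,fx=4,fy=4,interpolation=cv2.INTER_CUBIC))
```

```text
t 18.4 p [0.6305 0.0054 0.2334] F [ 22.1  -1.7 -22. ] w 0.183
[[-0.155, 0.955, 0.255], [0.988, 0.15, 0.038], [-0.002, 0.258, -0.966]]
q [-0.515  0.283  0.571  1.808 -0.26   0.849  0.321]
s bar_mid [([0.6084, 0.0626, 0.2766], 0.91)]
s kick_peg [([0.3938, 0.1393, 0.0366], 0.61), ([0.5723, 0.2489, -0.002], 0.28)]
s kick_pivot [([0.7607, 0.0874, 0.3079], 0.66)]
s cradle [([0.5359, 0.0479, 0.0452], 0.72), ([0.4504, 0.4455, -0.0006], 0.58)]
s hasp_tab [([0.7625, 0.0869, 0.31], 0.58)]
w bar_mid [([0.6124, 0.0625, 0.277], 0.86)]
w kick_peg []
w kick_pivot []
w cradle []
w hasp_tab []
pred bar [0.61285168 0.06104261 0.275     ] peg [0.39503045 0.13986974 0.03979083]
```

View pics/s13z.png

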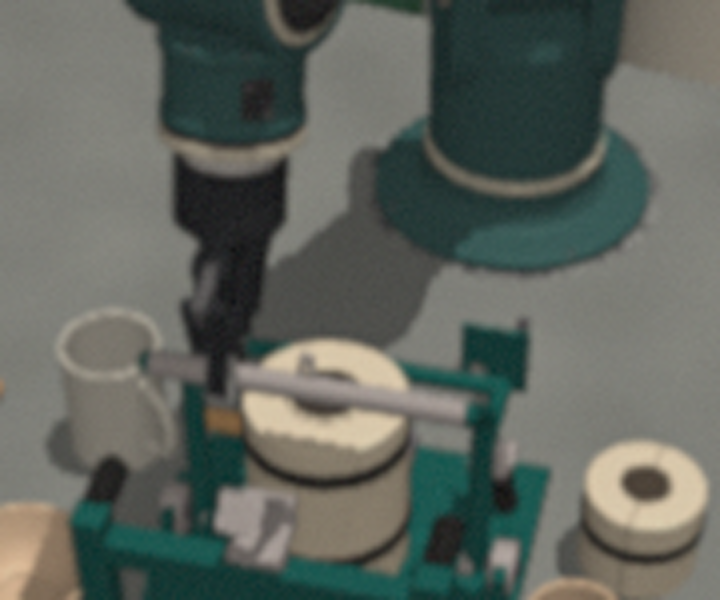

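View pics/w13.png

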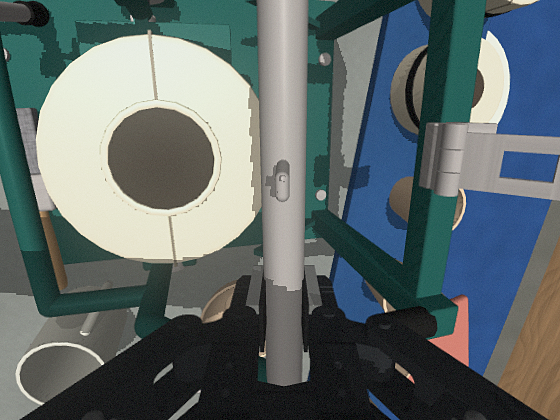

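The bar reads (0.612, 0.063, 0.277) against a predicted upright (0.613, 0.061, 0.275). The force rose steeply, so the foot bears. I'll ease the pull a little and check that it stays steady.

{"op": "arm_command", "data": {
  "moves": "0 0 0 0 -1.5 -1 5; 0 0 0 0 -1.5 -1 5; 0 0 0 0 -1.5 -1 5; 0 0 0 0 -1.5 -1 5; 0 0 0 0 -1.5 -1 5; 0 0 0 0 -1.5 -1 5; 0 0 0 0 -1.5 -1 5; 0 0 0 0 -1.5 -1 5; 0 0 0 0 -1.5 -1 5; 0 0 0 0 -1.5 -1 5"
}}

```text
clock: 20.0
position: [0.6302, 0.0053, 0.2336]
eef_rot: [[-0.155, 0.954, 0.257], [0.988, 0.15, 0.037], [-0.003, 0.26, -0.966]]
force: [25.8, -1.0, -27.1]
width: 0.186
```

Run:
```python
from h import *
for i in range(3):
    o=st(); c=arm.camera('scene')
for t in ['bar_mid','kick_peg','cup_mould','slip_jug','beaker','bisque_bowl','soft_soap','mallet','scraper']:
    print(t,[(np.round(x['at'],4).tolist(),round(x['conf'],2)) for x in arm.tip_of(c,t)[:1]])
st()
```

```text
t 20.0 p [0.6302 0.0053 0.2336] F [ 25.8  -1.  -27.1] w 0.186
[[-0.155, 0.954, 0.257], [0.988, 0.15, 0.037], [-0.003, 0.26, -0.966]]
q [-0.517  0.281  0.571  1.81  -0.258  0.846  0.32 ]
t 20.05 p [0.6302 0.0053 0.2336] F [ 26.3  -1.4 -26.8] w 0.187
[[-0.155, 0.954, 0.257], [0.988, 0.15, 0.037], [-0.003, 0.26, -0.966]]
q [-0.517  0.281  0.571  1.81  -0.258  0.846  0.32 ]
t 20.1 p [0.6302 0.0053 0.2336] F [ 26.2  -1.7 -26.6] w 0.189
[[-0.155, 0.954, 0.257], [0.988, 0.15, 0.037], [-0.003, 0.26, -0.966]]
q [-0.517  0.281  0.571  1.81  -0.258  0.846  0.32 ]
bar_mid [([0.608, 0.0598, 0.2744], 0.69)]
kick_peg [([0.3905, 0.1404, 0.0356], 0.53)]
cup_mould [([0.424, 0.2567, 0.0014], 0.94)]
slip_jug [([0.464, -0.188, 0.001], 0.97)]
beaker [([0.5719, 0.2487, -0.0006], 0.84)]
bisque_bowl [([0.6613, -0.171, 0.0038], 0.76)]
soft_soap [([0.5395, 0.3876, -0.003], 0.88)]
mallet [([0.45, 0.4489, -0.0028], 0.93)]
scraper [([0.5944, -0.3133, -0.0016], 0.74)]
t 20.6 p [0.6302 0.0053 0.2336] F [ 25.6  -1.1 -27. ] w 0.185
[[-0.155, 0.954, 0.257], [0.988, 0.15, 0.037], [-0.003, 0.26, -0.966]]
q [-0.517  0.281  0.571  1.81  -0.258  0.846  0.32 ]
```

{"op": "arm_command", "data": {
  "moves": "0 0 0 0 -0.8 -0.4 5; 0 0 0 0 -0.8 -0.4 5; 0 0 0 0 -0.8 -0.4 5; 0 0 0 0 -0.8 -0.4 5; 0 0 0 0 -0.8 -0.4 5; 0 0 0 0 -0.8 -0.4 5; 0 0 0 0 -0.8 -0.4 5; 0 0 0 0 -0.8 -0.4 5"
}}

```text
clock: 21.4
position: [0.6306, 0.0053, 0.2335]
eef_rot: [[-0.155, 0.953, 0.26], [0.988, 0.15, 0.036], [-0.005, 0.262, -0.965]]
force: [23.4, -0.8, -23.7]
width: 0.185
```

Run:
```python
from h import *
st(); c=shot('scene','s14.png'); print([(np.round(x['at'],4).tolist(),round(x['conf'],2)) for t in('bar_mid','hasp_tab','kick_peg') for x in arm.tip_of(c,t)[:1]]); st()
```

```text
t 21.4 p [0.6306 0.0053 0.2335] F [ 23.4  -0.8 -23.7] w 0.185
[[-0.155, 0.953, 0.26], [0.988, 0.15, 0.036], [-0.005, 0.262, -0.965]]
q [-0.518  0.281  0.571  1.812 -0.257  0.842  0.319]
[([0.6096, 0.0617, 0.2778], 0.75), ([0.7606, 0.0875, 0.3105], 0.68), ([0.3915, 0.1389, 0.0348], 0.39)]
t 21.6 p [0.6306 0.0052 0.2335] F [ 23.1  -1.4 -24.7] w 0.186
[[-0.155, 0.953, 0.26], [0.988, 0.15, 0.036], [-0.005, 0.262, -0.965]]
q [-0.518  0.281  0.571  1.812 -0.257  0.842  0.319]
```

The pull is steady, the bar is upright, the hasp is open and the leg is home. Handing in.

Run:
```python
from h import *
print(arm.close_job())
```

```text
the job is handed in; nothing more can be done
None
```

The job is done and handed in at about 21.6 s of the 64 s allowed; it reported no verdict. I swung the hasp off, flipped the kickstand home while the cradle was still parked, then drew the cradle upright. The gripper is still holding the bar.

**Last checks:**
- **Hasp:** the tab reads (0.761, 0.088, 0.311), matching its fully open stop at 2.3 rad.
- **Kickstand:** with the cradle upright, the peg reads within about 5 mm of where it should be when home. That last reading had low confidence (0.39).
- **Cradle:** the bar reads within about 4 mm of the upright position. The pull is steady at about 23 N in x and 24 N in z, and it rose steeply once the foot touched the base plate.
- **Grip:** the fingers hold the bar at about 16 mm opening.
- **Other things on the bench:** seven of the eight read unchanged to within about 5 mm. I did not re-measure the brush after the moves, though it lay undisturbed in the wrist view after the kickstand push.

**What disagreed:**
- **Fingertips:** they sit about 30 mm short of the reported TCP. My first pinch on the tab therefore only rested on its top, at about 7 N. I saw this in the pictures, corrected for it and repeated the grip.
- **Foot:** the networks never gave a usable reading for it. That it bears on the plate rests on the force rise, the bar position and its look in the scene picture.

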